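Stack a tool-block subassembly in the tilted nest

ROBOT

A 6-joint arm with a two-finger parallel gripper is mounted at the origin on the work surface. World frame = base frame: x ahead of the robot, y to its left, z up, the work surface at z = 0. Lengths are in mm, angles in degrees, forces in N, time in s.
With the tool pointing down it reaches from about 350 to 850 mm from the base axis. Payload 8.1 kg.
Tool frame: the origin (TCP) lies midway between the tips of the shut fingers; the grasp point (between the pads) lies 19 mm behind it (r.pinch_z is the distance from the TCP to the grasp point, in mm); z points along the fingers, y is the line along which they close (so a half turn about z gives the same grasp; the last joint's range is limited). The gripper opens to 85 mm and grips with 20 to 120 N. Pads are 22 mm wide; open, the fingers measure 114 mm over their backs; the gripper's body (76 mm by 85 mm) begins 54 mm behind the grasp point. The pads swing forward as they close: fully open they stand 13 mm farther back than shut.
Start: joints at [-78.289, 7.471, 85.268, -0, 87.261, -4.893], TCP at [171.477, -574.979, 231.292] pointing down, gripper open.
Joint ranges: [-169.43, 169.43], [-51.17, 129.36], [1.28, 143.12], [-76.62, 256.62], [0, 156.53], [-152.29, 152.29]. Speed limits (degrees/s): [136.94, 136.94, 159.86, 180, 180, 180].

INTERFACE

Orientations are given as [roll, pitch, yaw] about the fixed x, y, z axes, in that order (R = Rz(yaw) Ry(pitch) Rx(roll)).
In Python, from bench import r gives the robot as it stands.
- The arm moves only by the shell command python3 -m jog 'ROWS' [OPENING] [FORCE]. ROWS is JSON, one flat list of numbers, 6 for each row, row after row: the shift along the tool's x, y, z in m, then the turn, a rotation vector about the tool's x, y, z in rad. A call has 1 to 8 rows; each row is the pose to reach, as a shift and turn from the pose commanded when the call began, along the tool's axes at that moment; what a row does not reach only later rows make up. A row lasts 1/8 s, in which the tool goes at most 62.5 mm and 10.7 degrees, less where a joint would pass 70% of its speed; a pose out of reach is approached as far as the arm can. A call with a gripper value outside its range is refused whole. OPENING is the opening, from -1 (shut) to 1 (fully open), set as the call begins (- or left out, the last holds). The fingers move at their own pace and stop on an object; FORCE is the grip in N (left out, the last holds). Time passes only in rows, so rows that repeat a pose let the fingers close. It gives the time, the measured TCP pose, the force, the opening and the grip force at its end, in the units of the state.
- r.sense(): the state, without advancing time (a new reading comes with each control period).
- r.snapshot(name): name is "scene" or "top"; returns a dict with "pixels" (480x640x3 uint8, red, green, blue), "range_z" (480x640 float32, mm along the optical axis (not along the pixel's ray), 0 where there is no reading), "K" (3x3 intrinsics, pixels), "k1" (the pictures are not rectified: a ray, as slopes to the right and down, at radius r is drawn at 1 + k1 r^2 times it, then the intrinsics apply), "rvec" (rotation vector, rad) and "tvec" (3), from world to camera coordinates, as OpenCV has them. Camera axes: x right, y down, z forward; pixel columns grow to the right and rows downward; lengths in mm; the calibration is good to about 2 mm. A picture is of the moment at which its call begins.
- r.hand_in(): hands the job in; it is judged then, once.
Trained networks look in a picture, given as the dict that the camera call returned (one of the last four; its "shot" number tells which), for a name from the list of things; names that differ only in an ending like _2 or _b are one class to them, and where a whole thing is asked for, a point or a joint stands for the part that bears it (a point fixed in the world has none). Each returns a list of dicts, best first, with "score" (0 to 1); they miss things now and then, are a little off and sometimes report something else, mostly with a low value. They report only what shows in the picture. A call takes as long as a camera call. They do not tell look-alikes from the thing itself.
- r.look_for(picture, target): "bbox" ([left, top, right, bottom] in pixels, round what is visible of it).
- r.outline_of(picture, target): "region" (480x640 bool, what is visible of it) and "bbox" ([left, top, right, bottom] in pixels, round what is visible of it).
The state is a dict: "time": time; "joint_pos": joint angles; "qd": joint speeds; "joint_efforts": joint torques, N m; "tool_pos": TCP position; "tcp_rot": TCP orientation; "ft_force": force on the tool from outside, world axes, zero at the start; "wrist_torque": the same for the moment, N m; "finger_gap": finger opening in mm; "grip_force": force on a finger pad.
Only numpy, scipy, OpenCV 4.12 (cv2) and the standard library are available. Lean on these libraries where they do the work, as an engineer would, in place of code of your own. Each camera call takes 0.05 s, during which the arm holds its last target. There are 200 camera calls.

TASK

Build up the tool-block subassembly in the tilted assembly nest: first the thick block, on it the thin spacer plate, and last the cap with its round disc facing out of the pocket, each lying flat and fully home between the four corner posts. Set the parts in place without dropping them, let go, and leave the other things on the bench where they are.

Things in the scene. Friction and masses are not known exactly. Their poses are not given: they have to be found in the camera images.
- nest: Fixed bright steel nest: a pocket whose floor slopes 30 degrees, facing up and away from the robot. Origin: centre of the pocket floor, 75 mm above the bench. z points out of the pocket (30 degrees from vertical), x down the slope along its 101 mm length, y level across its 65 mm width. Seated parts have their axes along the nest's. Floor plate 117 x 81 mm, foot 170 x 120.
- nest_mouth (a point): Centre of the pocket's mouth, 65 mm from the nest's origin along its z (same axes): the height of the tops of the four L-shaped corner posts. Their 8 mm walls are straight up to 56 mm from the floor, then flare outwards by 5 mm. Between the posts the long sides are open for the fingers (67 mm clear along x, down to the floor), the short sides over 35 mm.
- block: The thick block, 96 x 60 x 36 mm, about 0.55 kg; a dark bore is seen in its top and ends. Loose aluminium, starts flat on the bench, right way up. Origin: centre of its underside; x along its 96 mm, y along its 60 mm, z up. A half turn about z makes no difference. In the nest its origin belongs at the nest's origin.
- spacer: The spacer plate, 96 x 60 x 14 mm, about 0.22 kg; flat, with a dark bore in its top. Loose aluminium, starts flat on the bench, right way up. Origin: centre of its underside; x along its 96 mm, y along its 60 mm, z up. A half turn about z makes no difference. In the nest its origin belongs 36 mm above the nest's along the nest's z.
- cap: The cap, a 96 x 60 x 10 mm plate carrying in the middle of its top a round disc of 50 mm diameter and 22 mm height (32 mm high in all), about 0.28 kg. Loose aluminium, starts flat on the bench, right way up. Origin: centre of its underside; x along its 96 mm, y along its 60 mm, z up. A half turn about z makes no difference. In the nest its origin belongs 50 mm above the nest's along the nest's z.
- insert_box: Bystander: flat blue plastic insert box 110 x 45 x 22 mm; leave it. Origin: at the bench under it.
- face_mill: Bystander: round dark steel milling cutter standing, diameter 56, 42 high; leave it. Origin: at the bench under it.
- end_mill_a: Bystander: lying steel end mill, 130 long, diameter 20 mm; leave it. Origin: at the bench under it.
- end_mill_b: Bystander: lying steel end mill, 110 long, diameter 16 mm; leave it. Origin: at the bench under it.
- screwdriver: Bystander: screwdriver with a red handle, lying; leave it. Origin: at the bench under it.
- wrench: Bystander: steel wrench, lying; leave it. Origin: at the bench under it.
- case: Bystander: green plastic case 90 x 60 x 30 mm; leave it. Origin: at the bench under it.
Mind the look-alikes: they are no part of the job. What is meant by the spacer is not red, and is the smaller of those in its own colour. Of the things that look like the part that bears nest, the smaller one is meant.

How it is judged (in metres and radians):
On the way, in this order (a step that is already met when the one before it is completed fails the run):
1. the block is seated on the pocket floor and let go (x of block in the frame of nest between -0.005 and 0.005 m and y of block in the frame of nest between -0.005 and 0.005 m and z of block in the frame of nest between -0.003 and 0.003 m and angle between the z axis of block and the z axis of nest, either way round below 0.05 rad and angle between the x axis of block and the x axis of nest, either way round below 0.08 rad and angle between block's own z axis and vertical below 0.8 rad and linear speed of block below 0.02 m/s and contact force between block and the fingers below 0.5 N), for 0.1 s.
2. the spacer is seated on the block in the nest and let go (all of step 1 and x of spacer in the frame of nest between -0.005 and 0.005 m and y of spacer in the frame of nest between -0.005 and 0.005 m and z of spacer in the frame of nest between 0.033 and 0.039 m and angle between the z axis of spacer and the z axis of nest, either way round below 0.05 rad and angle between the x axis of spacer and the x axis of nest, either way round below 0.08 rad and angle between spacer's own z axis and vertical below 0.8 rad and linear speed of spacer below 0.02 m/s and contact force between spacer and the fingers below 0.5 N), for 0.1 s.
At the end, for the whole second after the job is handed in: Block, spacer and cap lie in this order in the nest, right way up: each origin within 5 mm of the pocket's axis along the nest's x and y and within 3 mm of its seated height (0, 36 and 50 mm above the floor), flat to 0.05 rad, square with the pocket to 0.08 rad, at rest and released (all of step 2 and x of cap in the frame of nest between -0.005 and 0.005 m and y of cap in the frame of nest between -0.005 and 0.005 m and z of cap in the frame of nest between 0.047 and 0.053 m and angle between the z axis of cap and the z axis of nest, either way round below 0.05 rad and angle between the x axis of cap and the x axis of nest, either way round below 0.08 rad and angle between cap's own z axis and vertical below 0.8 rad and linear speed of cap below 0.02 m/s and contact force between cap and the fingers below 0.5 N); the robot touches nothing.
It fails at once if the block is dropped (falls out of the fingers faster than 0.6 m/s, some 20 mm of free fall) (linear speed of block above 0.6 m/s and contact force between block and the fingers below 0.1 N).
It fails at once if the spacer is dropped (falls out of the fingers faster than 0.6 m/s, some 20 mm of free fall) (linear speed of spacer above 0.6 m/s and contact force between spacer and the fingers below 0.1 N).
It fails at once if the cap is dropped (falls out of the fingers faster than 0.6 m/s, some 20 mm of free fall) (linear speed of cap above 0.6 m/s and contact force between cap and the fingers below 0.1 N).
It fails at once if a bystander is pushed more than 30 mm from its place (distance of any of insert_box, face_mill, end_mill_a, end_mill_b, screwdriver, wrench, case from where it was at the start of the episode above 0.03 m).
It also fails if it takes over 66 s, if anything falls off the work surface, if the arm or the gripper's body presses on something with over 40 N, if the wrist force passes 120 N, or if a joint passes its speed limit or range.

## Working session

There is one attempt and no reset: what is moved stays moved. The work goes in short steps, Python scripts to look and compute and a shell command to move; the robot and the scene stay as the last step left them, time stands still between calls to the robot, and variables do not carry over. Pictures are saved under pics/ and viewed, at most 10 in all, crops included, and the job is handed in when it is done.

```bash
ls; mkdir -p pics
python3 - <<'E'
from bench import r
import cv2,numpy as np,pickle
P={}
for n in("scene","top"):
    p=r.snapshot(n);P[n]=p
    cv2.imwrite(f"pics/{n}0.png",p["pixels"][...,::-1])
    print(n,p["K"].tolist(),p["k1"],p["rvec"],p["tvec"],(p["range_z"]>0).mean())
    for t in("nest","block","spacer","cap"):
        for d in r.look_for(p,t):print(t,np.round(d["bbox"]).tolist(),round(d["score"],2))
pickle.dump(P,open("p0.pkl","wb"))
print(r.sense())
E
```

```text
pics
scene [[539.3196333648128, 0.0, 330.5954354624758], [0.0, 539.3196333648128, 237.73105249813622], [0.0, 0.0, 1.0]] 0.014343811956463717 [ 0.93256754  2.31308464 -1.26942217] [ 330.93282144  -79.62519769 1522.91830337] 0.988271484375
nest [481.0, 190.0, 571.0, 290.0] 0.88
nest [257.0, 216.0, 326.0, 287.0] 0.65
block [414.0, 307.0, 467.0, 355.0] 0.68
spacer [246.0, 200.0, 281.0, 216.0] 0.97
spacer [225.0, 228.0, 267.0, 253.0] 0.69
spacer [354.0, 355.0, 409.0, 403.0] 0.58
cap [352.0, 355.0, 410.0, 405.0] 0.83
top [[438.79628862483077, 0.0, 324.2241665417295], [0.0, 438.79628862483077, 243.19548441503662], [0.0, 0.0, 1.0]] 0.03387879385275924 [ 2.17497839 -2.12410185  0.13426965] [ -13.71362324  480.43470458 1000.91642399] 0.996005859375
nest [112.0, 324.0, 198.0, 423.0] 0.8
nest [318.0, 181.0, 363.0, 248.0] 0.67
block [419.0, 221.0, 452.0, 259.0] 0.55
block [351.0, 129.0, 401.0, 151.0] 0.43
spacer [418.0, 219.0, 454.0, 256.0] 0.78
spacer [372.0, 276.0, 432.0, 333.0] 0.75
spacer [349.0, 133.0, 400.0, 152.0] 0.68
spacer [451.0, 268.0, 499.0, 318.0] 0.62
cap [317.0, 182.0, 365.0, 245.0] 0.47
{'time': 0.5, 'joint_pos': array([-7.82897965e+01,  7.47210274e+00,  8.52704240e+01,  4.62985557e-04,
        8.72605095e+01, -4.89299281e+00]), 'qd': array([-0.11638097, -0.01995793, -0.06994667, -0.06680496, -0.03990136,
        0.0125828 ]), 'joint_efforts': array([-7.95721680e-04, -5.68713212e+01, -5.00360620e+01, -2.98304458e-04,
        2.92292614e-03, -1.65209745e-06]), 'tool_pos': array([ 171.4674132 , -574.96402677,  231.25726943]), 'tcp_rot': array([-1.79997014e+02, -7.19749420e-04,  1.66031741e+01]), 'ft_force': array([-0.73968221, -0.15456221, -0.03032148]), 'wrist_torque': array([0.0153146 , 0.0056183 , 0.01516427]), 'grip_force': 0.0, 'finger_gap': 85.3938342385453}
```

View pics/scene0.png

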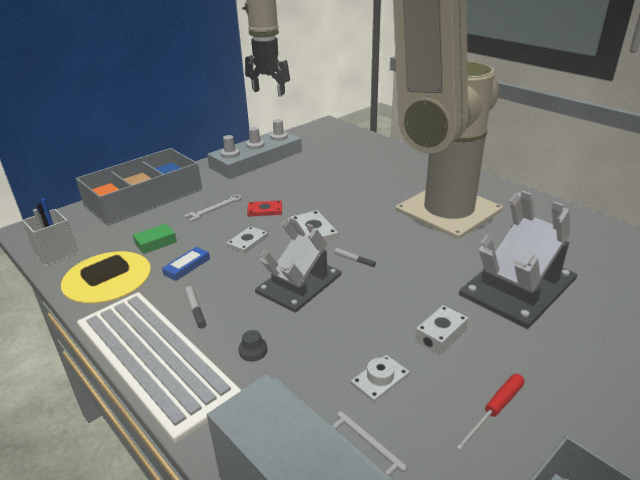

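View pics/top0.png

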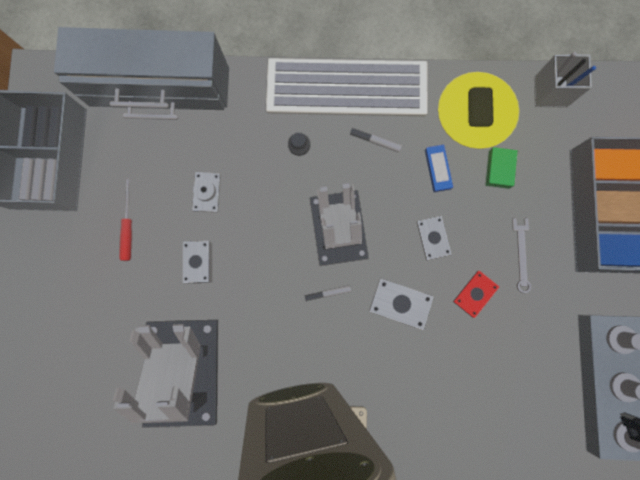

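Scene view: the arm is at the top, the small nest at (298,265) and a large look-alike nest at (525,255). The block is at (442,328), the cap at (380,375) and the small grey plate at (246,239), with bigger grey and red look-alikes nearby. Top view (up = +x, left = +y): small nest at (340,225), block at (196,262), cap at (206,190), spacer at (434,238).

```bash
cat > h.py <<'E'
import numpy as np,cv2,pickle
from scipy.spatial.transform import Rotation as Ro
def cloud(p):
    """world points (480,640,3) from depth"""
    v,u=np.mgrid[0:480,0:640];K=p["K"]
    xd=(u-K[0,2])/K[0,0];yd=(v-K[1,2])/K[1,1]
    x,y=xd.copy(),yd.copy()
    for _ in range(8):
        s=1+p["k1"]*(x*x+y*y);x,y=xd/s,yd/s
    z=p["range_z"].astype(float)
    c=np.stack([x*z,y*z,z],-1)
    R=cv2.Rodrigues(np.array(p["rvec"]))[0]
    w=(c-np.ravel(p["tvec"]))@R
    w[z==0]=np.nan
    return w
def rect(pts):
    (cx,cy),(a,b),t=cv2.minAreaRect(pts[:,:2].astype(np.float32))
    if a<b:a,b,t=b,a,t+90
    return np.round([cx,cy,a,b,(t+90)%180-90],1)
E
python3 - <<'E'
from h import *
P=pickle.load(open("p0.pkl","rb"))
W={n:cloud(p) for n,p in P.items()}
B=dict(block=dict(top=(175,235,220,290),scene=(405,295,480,365)),spacer=dict(top=(412,210,458,265),scene=(220,222,272,256)),cap=dict(top=(185,165,228,215),scene=(345,345,415,410)))
for n in W:
    bench=W[n].reshape(-1,3);zz=bench[:,2];print(n,"bench z median",np.nanmedian(zz[abs(zz)<15]),"mad",np.nanmedian(abs(zz[abs(zz)<15])))
for k in B:
  for n in W:
    a,b,c,d=B[k][n];w=W[n][b:d,a:c].reshape(-1,3);w=w[~np.isnan(w[:,2])]
    h,e=np.histogram(w[:,2],np.arange(-4,60,2));print(k,n,dict((int(x),int(y)) for x,y in zip(e,h) if y>8))
    for lo in (6,):
        m=w[w[:,2]>lo];print("  ",rect(m),np.percentile(m[:,2],[50,90]))
E
```

```text
scene bench z median 0.8813061718727382 mad 1.374828484247184
top bench z median -0.37300398565166326 mad 1.4567813262803493
block scene {-4: 81, -2: 835, 0: 1804, 2: 776, 4: 99, 6: 45, 8: 55, 10: 43, 12: 46, 14: 50, 16: 52, 18: 46, 20: 37, 22: 35, 24: 36, 26: 41, 28: 30, 30: 37, 32: 69, 34: 258, 36: 551, 38: 178, 40: 12}
   [381.2 291.4 201.2  63.9   5.4] [35.71164551 38.14645974]
block top {-4: 237, -2: 483, 0: 379, 2: 112, 4: 30, 12: 14, 14: 20, 20: 12, 22: 21, 28: 12, 30: 46, 32: 195, 34: 449, 36: 290, 38: 71, 40: 10}
   [430.3 289.9  98.1  76.1   1. ] [35.14706821 37.63314924]
spacer scene {-4: 27, -2: 211, 0: 508, 2: 315, 4: 64, 6: 30, 8: 32, 10: 33, 12: 113, 14: 223, 16: 133, 18: 23}
   [ 551.4 -193.9  280.8  106.3   55.5] [15.04207018 18.26415634]
spacer top {-4: 307, -2: 570, 0: 422, 2: 138, 4: 19, 6: 9, 8: 35, 10: 200, 12: 377, 14: 294, 16: 91, 18: 9}
   [ 502.  -260.1   96.    68.8   13.7] [13.37712706 15.96588939]
cap scene {-4: 63, -2: 715, 0: 1581, 2: 665, 4: 75, 6: 59, 8: 196, 10: 391, 12: 155, 14: 28, 16: 21, 18: 19, 20: 21, 22: 23, 24: 17, 26: 18, 28: 34, 30: 124, 32: 233, 34: 86}
   [604.2 264.6 112.   99.   89.9] [12.58242856 33.53791522]
cap top {-4: 213, -2: 440, 0: 332, 2: 117, 4: 45, 6: 108, 8: 227, 10: 155, 12: 74, 26: 14, 28: 67, 30: 134, 32: 97, 34: 34}
   [604.1 290.4  98.3  60.2  -0.9] [11.72128194 32.53205532]
```

```bash
cat >> h.py <<'E'
def fitrect(pts,L=96,Wd=60):
    """centre/yaw of known rectangle from face points (robust extents)"""
    from scipy.optimize import minimize
    best=None
    for t0 in np.arange(-90,90,2):
        c,s=np.cos(np.radians(t0)),np.sin(np.radians(t0))
        q=pts[:,:2]@np.array([[c,-s],[s,c]])
        lo,hi=np.percentile(q,[.7,99.3],axis=0);e=hi-lo
        cost=abs(e[0]-L)+abs(e[1]-Wd)
        if best is None or cost<best[0]:
            best=(cost,t0)
    def out(p):
        c,s=np.cos(p[2]),np.sin(p[2]);d=(pts[:,:2]-p[:2])
        a=abs(d[:,0]*c+d[:,1]*s)-L/2;b=abs(-d[:,0]*s+d[:,1]*c)-Wd/2
        return np.minimum(np.maximum(np.maximum(a,b),0),6).sum()
    o=minimize(out,[*np.median(pts[:,:2],0),np.radians(best[1])],method="Nelder-Mead",options=dict(initial_simplex=[[*(np.median(pts[:,:2],0)+np.array(d)),np.radians(best[1]+t)] for d,t in(((0,0),0),((6,0),3),((0,6),-3),((-5,-5),3))],maxiter=2000))
    return np.round([*o.x[:2],np.degrees(o.x[2])],2),round(o.fun/len(pts),3)
E
python3 - <<'E'
from h import *
P=pickle.load(open("p0.pkl","rb"));W={n:cloud(p) for n,p in P.items()}
B=dict(block=dict(top=(175,235,220,290),scene=(405,295,480,365)),spacer=dict(top=(412,210,458,265),scene=(220,222,272,256)),cap=dict(top=(185,165,228,215),scene=(345,345,415,410)))
Z=dict(block=(30,44),spacer=(8,20),cap=(6,15))
for k in B:
  for n in W:
    a,b,c,d=B[k][n];w=W[n][b:d,a:c]
    m=((w[...,2]>Z[k][0])&(w[...,2]<Z[k][1])).astype(np.uint8)
    nl,l,st,_=cv2.connectedComponentsWithStats(m);j=1+np.argmax(st[1:,4]);w=w[l==j]
    print(k,n,fitrect(w,96,60),rect(w),"z",np.median(w[:,2]).round(1),len(w))
# nest
for n,(a,b,c,d) in dict(top=(305,170,375,270),scene=(250,205,345,310)).items():
    w=W[n][b:d,a:c].reshape(-1,3);w=w[w[:,2]>25]
    best=(0,)
    for psi in np.radians(np.arange(-60,60,1)):
        nz=np.array([.5*np.cos(psi),.5*np.sin(psi),.75**.5]);s=np.sort(w@nz)
        cnt=np.searchsorted(s,s+4)-np.arange(len(s));i=cnt.argmax()
        if cnt[i]>best[0]:best=(cnt[i],psi,s[i]+2)
    _,psi,d0=best;print(n,"psi",np.degrees(psi),best[0])
    nz=np.array([.5*np.cos(psi),.5*np.sin(psi),.75**.5]);
    f=w[abs(w@nz-d0)<5];c=f.mean(0);U,S,V=np.linalg.svd(f-c);nn=V[2]*np.sign(V[2][2])
    print(" plane n",nn.round(3),"tilt",np.degrees(np.arccos(nn[2])).round(2),"az",np.degrees(np.arctan2(nn[1],nn[0])).round(2),"c",c.round(1),len(f))
    x=np.array([.75**.5*np.cos(psi),.75**.5*np.sin(psi),-.5]);y=np.cross(nz,x)
    for e,nm in((x,"x"),(y,"y")):
        h,ed=np.histogram((f)@e,np.arange(-500,700,4));print(nm,[(int(q),int(v)) for q,v in zip(ed,h) if v])
E
```

```text
block scene (array([431.19, 296.84,   3.82]), np.float64(0.032)) [430.8 296.4 100.8  61.9   4.6] z 36.7 1105
block top (array([430.36, 297.59,   3.04]), np.float64(0.005)) [430.1 298.3  95.6  61.5   3.7] z 35.3 1062
spacer scene (array([ 502.78, -263.74,   13.96]), np.float64(0.08)) [ 502.3 -264.6  100.8   65.7   13.7] z 15.0 557
spacer top (array([ 502.9 , -263.83,   13.69]), np.float64(0.002)) [ 503.  -264.    96.    60.8   13.7] z 13.4 1006
cap scene (array([604.54, 289.18,  -1.46]), np.float64(0.023)) [603.8 289.1  99.2  61.7  -1.3] z 10.8 813
cap top (array([604.38, 290.43,  -1.19]), np.float64(0.031)) [604.1 290.4  98.3  60.2  -0.9] z 9.6 570
top psi 8.0 810
 plane n [0.492 0.077 0.867] tilt 29.89 az 8.87 c [524.2 -36.8  73.8] 994
x [(344, 37), (348, 66), (352, 24), (356, 18), (360, 26), (364, 23), (368, 21), (372, 21), (376, 25), (380, 23), (384, 23), (388, 25), (392, 16), (396, 24), (400, 22), (404, 36), (408, 39), (412, 43), (416, 33), (420, 45), (424, 46), (428, 44), (432, 47), (436, 44), (440, 50), (444, 39), (448, 34), (452, 34), (456, 38), (460, 26), (464, 2)]
y [(-152, 
[... 258 characters left out ...]
0.0 776
 plane n [0.495 0.092 0.864] tilt 30.21 az 10.53 c [519.  -36.   77.6] 1128
x [(340, 1), (344, 14), (348, 24), (352, 29), (356, 34), (360, 40), (364, 43), (368, 51), (372, 51), (376, 56), (380, 49), (384, 53), (388, 53), (392, 57), (396, 54), (400, 50), (404, 52), (408, 56), (412, 55), (416, 44), (420, 46), (424, 35), (428, 31), (432, 27), (436, 12), (440, 14), (444, 12), (448, 13), (452, 22), (456, 33), (460, 17)]
y [(-172, 1), (-168, 32), (-164, 53), (-160, 64), (-156, 55), (-152, 58), (-148, 77), (-144, 66), (-140, 61), (-136, 53), (-132, 49), (-128, 43), (-124, 49), (-120, 43), (-116, 40), (-112, 46), (-108, 44), (-104, 45), (-100, 38), (-96, 49), (-92, 55), (-88, 105), (-84, 2)]
```

```bash
cat > nest.py <<'E'
from h import *
from scipy.optimize import least_squares
bx=[(-58.5,58.5,-40.5,40.5,-10,0)]
for sx in(1,-1):
    for sy in(1,-1):
        f=lambda a,b,s:tuple(sorted((a*s,b*s)))
        bx.append(f(50.5,58.5,sx)+f(17.5,40.5,sy)+(0,57)); bx.append(f(33.5,58.5,sx)+f(32.5,40.5,sy)+(0,57))
bx=np.array(bx,float)
def sdf(q):
    c=bx[:,::2]/2+bx[:,1::2]/2;h=(bx[:,1::2]-bx[:,::2])/2
    d=abs(q[:,None]-c)-h
    return (np.linalg.norm(np.maximum(d,0),axis=2)+np.minimum(d.max(2),0)).min(1)
def Rn(psi): return Ro.from_euler("zy",[psi,30],degrees=True).as_matrix()
def fit(w,p0):
    def loc(p): return (w-p[:3])@Rn(p[3])
    p=np.array(p0,float)
    for _ in range(6):
        q=loc(p);k=(q[:,2]>-4)&(q[:,2]<56)&(abs(q[:,0])<72)&(abs(q[:,1])<54)
        wk=w[k]
        o=least_squares(lambda p:sdf((wk-p[:3])@Rn(p[3])),p,loss="soft_l1",f_scale=1.5,x_scale=[1,1,1,.5]);p=o.x
    return p,o.cost/len(wk),len(wk)
if __name__=="__main__":
    P=pickle.load(open("p0.pkl","rb"));A=[]
    for n,(a,b,c,d) in dict(top=(305,170,375,270),scene=(250,205,345,310)).items():
        w=cloud(P[n])[b:d,a:c].reshape(-1,3);w=w[w[:,2]>15];A.append(w)
        for s in((524,-36,75,9),(515,-42,75,5),(530,-30,75,13)):
            p,co,k=fit(w,s);print(n,p.round(2),round(co,3),k)
    p,co,k=fit(np.vstack(A),(524,-36,75,9));print("both",p.round(2),co,k)
E
python3 nest.py
```

```text
top [522.51 -33.28  74.64   8.37] 0.818 1658
top [515.96 -34.48  78.39   8.23] 1.108 1660
top [515.94 -34.36  78.4    8.19] 1.108 1660
scene [522.12 -34.15  76.54   8.39] 1.156 1806
scene [522.18 -34.1   76.67   8.41] 1.102 1770
scene [522.12 -34.14  76.54   8.4 ] 1.156 1805
both [522.52 -33.89  75.29   8.38] 1.0974922925437074 3505
```

```bash
cat > plan.py <<'E'
from h import *
from nest import Rn
from bench import r
F=np.diag([1.,-1,-1])
def down(yaw): return Ro.from_euler("z",yaw,degrees=True).as_matrix()@F
N0=np.array([522.3,-33.7,75.]);PSI=8.4
def nest(x,y,t):  # TCP pose at nest coordinates
    return N0+Rn(PSI)@[x,y,t],Rn(PSI)@F
def plan(wps,step=40,ang=6.5,start=None):
    """wps: (pos,R[,step]); prints calls of <=8 rows in tool axes of each call's start"""
    if start is None:
        s=r.sense();start=s["tool_pos"],Ro.from_euler("xyz",s["tcp_rot"],degrees=True).as_matrix()
    p,R=start;rows=[]
    for w in wps:
        q,Q=np.array(w[0],float),w[1];st=w[2] if len(w)>2 else step
        rv=Ro.from_matrix(R.T@Q).as_rotvec()
        n=int(np.ceil(max(np.linalg.norm(q-p)/st,np.degrees(np.linalg.norm(rv))/ang,1)))
        for i in range(1,n+1): rows.append((p+(q-p)*i/n,R@Ro.from_rotvec(rv*i/n).as_matrix()))
        p,R=q,Q
    p,R=start
    for k in range(0,len(rows),8):
        o=[]
        for q,Q in rows[k:k+8]:
            o.append([*np.round(R.T@(q-p)/1000,3),*np.round(Ro.from_matrix(R.T@Q).as_rotvec(),3)])
        print("jog:",", ".join(",".join(f"{v:g}" for v in a) for a in (np.array(o)+0.)))
        l=o[-1];p,R=p+R@np.array(l[:3])*1000,R@Ro.from_rotvec(l[3:]).as_matrix()
    print(len(rows),"rows; end",p.round(1))
E
python3 - <<'E'
from plan import *
D=down(3.4)
plan([((400,-330,300),D,50),((520,-100,300),D,50),((510,130,300),D,50),((430.8,297.2,160),D,40),((430.8,297.2,40),D,30),((430.8,297.2,2),D,10)])
E
```

```text
jog: 0.041,-0.024,-0.01,0,0,0.033, 0.083,-0.048,-0.02,0,0,0.066, 0.124,-0.073,-0.029,0,0,0.099, 0.165,-0.097,-0.039,0,0,0.132, 0.206,-0.121,-0.049,0,0,0.165, 0.248,-0.145,-0.059,0,0,0.198, 0.289,-0.169,-0.069,0,0,0.23, 0.319,-0.2,-0.069,0,0,0.23
jog: 0.022,-0.038,0,0,0,0, 0.045,-0.075,0,0,0,0, 0.067,-0.112,0,0,0,0, 0.089,-0.149,0,0,0,0, 0.111,-0.186,0,0,0,0, 0.112,-0.232,0,0,0,0, 0.113,-0.278,0,0,0,0, 0.114,-0.324,0,0,0,0
jog: 0,-0.046,0,0,0,0, 0.001,-0.092,0,0,0,0, -0.01,-0.121,0.024,0,0,0, -0.022,-0.149,0.047,0,0,0, -0.033,-0.178,0.07,0,0,0, -0.045,-0.206,0.094,0,0,0, -0.057,-0.235,0.117,0,0,0, -0.068,-0.264,0.14,0,0,0
jog: 0,0,0.03,0,0,0, 0,0,0.06,0,0,0, 0,0,0.09,0,0,0, 0,0,0.12,0,0,0, 0,0,0.13,0,0,0, 0,0,0.139,0,0,0, 0,0,0.149,0,0,0, 0,0,0.158,0,0,0
32 rows; end [430.8 297.6   2.3]
```

```bash
python3 -m jog '[0.041,-0.024,-0.01,0,0,0.033, 0.083,-0.048,-0.02,0,0,0.066, 0.124,-0.073,-0.029,0,0,0.099, 0.165,-0.097,-0.039,0,0,0.132, 0.206,-0.121,-0.049,0,0,0.165, 0.248,-0.145,-0.059,0,0,0.198, 0.289,-0.169,-0.069,0,0,0.23, 0.319,-0.2,-0.069,0,0,0.23]' 1 60
python3 -m jog '[0.022,-0.038,0,0,0,0, 0.045,-0.075,0,0,0,0, 0.067,-0.112,0,0,0,0, 0.089,-0.149,0,0,0,0, 0.111,-0.186,0,0,0,0, 0.112,-0.232,0,0,0,0, 0.113,-0.278,0,0,0,0, 0.114,-0.324,0,0,0,0]'
python3 -m jog '[0,-0.046,0,0,0,0, 0.001,-0.092,0,0,0,0, -0.01,-0.121,0.024,0,0,0, -0.022,-0.149,0.047,0,0,0, -0.033,-0.178,0.07,0,0,0, -0.045,-0.206,0.094,0,0,0, -0.057,-0.235,0.117,0,0,0, -0.068,-0.264,0.14,0,0,0]'
```

```text
time: 1.5
tool_pos: [421.5, -291.2, 301.4]
tcp_rot: [179.9, -0.1, 3.4]
ft_force: [-0.0, 0.2, -0.2]
finger_gap: 85.3
grip_force: 0.0
time: 2.5
tool_pos: [514.3, 39.5, 300.4]
tcp_rot: [180.0, -0.0, 3.4]
ft_force: [0.3, -0.2, -0.8]
finger_gap: 85.3
grip_force: 0.0
time: 3.5
tool_pos: [430.3, 298.4, 159.8]
tcp_rot: [-180.0, -0.0, 3.4]
ft_force: [0.8, 0.2, 0.3]
finger_gap: 85.8
grip_force: 0.0
```

Run:
```python
from plan import *
D=down(3.4)
plan([((430.8,297.2,40),D,30),((430.8,297.2,2),D,12)])
p=r.snapshot("top");cv2.imwrite("pics/t1.png",p["pixels"][160:360,100:340,::-1].repeat(2,0).repeat(2,1))
```

```text
jog: 0,0,0.03,0,0,0, 0,0.001,0.06,0,0,0, 0,0.001,0.09,0,0,0, 0,0.001,0.12,0,-0.001,0, 0,0.001,0.129,0,-0.001,0, 0,0.001,0.139,0,-0.001,0, 0,0.001,0.148,0,-0.001,0, 0,0.001,0.158,0,-0.001,0
8 rows; end [430.5 297.5   1.8]
```

Good. Descend, close and check.

```bash
python3 -m jog '[0,0,0.03,0,0,0, 0,0.001,0.06,0,0,0, 0,0.001,0.09,0,0,0, 0,0.001,0.12,0,0,0, 0,0.001,0.129,0,0,0, 0,0.001,0.139,0,0,0, 0,0.001,0.148,0,0,0, 0,0.001,0.158,0,0,0]'
python3 -m jog '[0,0,0,0,0,0, 0,0,0,0,0,0, 0,0,0,0,0,0, 0,0,0,0,0,0, 0,0,0,0,0,0, 0,0,0,0,0,0]' -1 60
```

```text
time: 4.55
tool_pos: [431.6, 296.9, 2.6]
tcp_rot: [-180.0, -0.1, 3.4]
ft_force: [0.0, -0.0, -0.4]
finger_gap: 85.3
grip_force: 0.0
time: 5.3
tool_pos: [431.0, 296.6, 2.6]
tcp_rot: [-180.0, -0.0, 3.4]
ft_force: [-2.1, -2.0, 3.1]
finger_gap: 59.5
grip_force: 67.1
```

Run:
```python
from plan import *
D=down(3.4)
plan([((431,296.6,30),D,10),((431,296.6,190),D,35),(*nest(0,0,170),35),(*nest(0,0,85),25)],ang=5)
```

```text
jog: 0,0,-0.009,0,0,0, 0,0,-0.018,0,0,0, 0,0,-0.027,0,0,0, 0,0,-0.059,0,0,0, 0,0,-0.091,0,0,0, 0,0,-0.123,0,0,0, 0,0,-0.155,0,0,0, 0,0,-0.187,0,0,0
jog: 0.014,0.031,-0.003,0.005,-0.048,-0.007, 0.028,0.062,-0.006,0.01,-0.095,-0.015, 0.043,0.093,-0.009,0.015,-0.142,-0.023, 0.057,0.124,-0.012,0.02,-0.19,-0.031, 0.071,0.155,-0.015,0.024,-0.237,-0.038, 0.085,0.186,-0.018,0.029,-0.284,-0.046, 0.099,0.216,-0.021,0.034,-0.332,-0.054, 0.114,0.247,-0.024,0.039,-0.379,-0.062
jog: 0.01,0.032,-0.009,0.005,-0.048,-0.007, 0.02,0.063,-0.017,0.01,-0.095,-0.015, 0.03,0.095,-0.026,0.015,-0.142,-0.023, 0.027,0.095,-0.005,0.015,-0.142,-0.023, 0.024,0.094,0.016,0.015,-0.142,-0.023, 0.021,0.094,0.037,0.015,-0.142,-0.023, 0.018,0.094,0.058,0.015,-0.142,-0.023
23 rows; end [565.2 -34.  148.5]
```

The planned end point is off in y: my nest rotation used extrinsic angles. I'll fix that and refit.

```bash
sed -i 's/from_euler("zy"/from_euler("ZY"/' nest.py; python3 nest.py
```

```text
top [522.7  -35.96  74.45   9.57] 0.548 1666
top [516.18 -37.06  78.21   9.66] 0.878 1670
top [522.7  -35.96  74.45   9.57] 0.548 1666
scene [522.06 -36.7   76.01   9.59] 0.763 1907
scene [522.04 -36.71  76.02   9.6 ] 0.762 1908
scene [522.06 -36.7   76.01   9.59] 0.763 1907
both [522.65 -36.5   75.04   9.57] 0.7401514579699571 3587
```

Much better residuals; views agree: nest at (522.5, -36.4, 75), yaw 9.58°.

```bash
sed -i 's/^N0=.*/N0=np.array([522.5,-36.4,75.1]);PSI=9.58/' plan.py
python3 - <<'E'
from plan import *
D=down(3.4)
plan([((431,296.6,30),D,10),((431,296.6,190),D,35),(*nest(0,0,170),35),(*nest(0,0,85),25)],ang=5)
print(nest(0,0,85))
E
```

```text
jog: 0,0,-0.009,0,0,0, 0,0,-0.018,0,0,0, 0,0,-0.027,0,0,0, 0,0,-0.059,0,0,0, 0,0,-0.091,0,0,0, 0,0,-0.123,0,0,0, 0,0,-0.155,0,0,0, 0,0,-0.187,0,0,0
jog: 0.014,0.03,-0.003,-0.003,-0.048,-0.009, 0.028,0.06,-0.006,-0.005,-0.095,-0.019, 0.043,0.09,-0.009,-0.008,-0.143,-0.028, 0.057,0.12,-0.012,-0.01,-0.19,-0.038, 0.071,0.149,-0.015,-0.013,-0.238,-0.047, 0.085,0.179,-0.018,-0.015,-0.286,-0.057, 0.099,0.209,-0.021,-0.018,-0.333,-0.067, 0.113,0.239,-0.024,-0.02,-0.381,-0.076
jog: 0.01,0.031,-0.007,-0.003,-0.047,-0.01, 0.02,0.062,-0.014,-0.006,-0.095,-0.019, 0.03,0.093,-0.021,-0.008,-0.142,-0.029, 0.027,0.093,0,-0.008,-0.142,-0.029, 0.024,0.093,0.021,-0.008,-0.142,-0.029, 0.021,0.094,0.042,-0.008,-0.142,-0.029, 0.018,0.094,0.063,-0.008,-0.142,-0.029
23 rows; end [564.3 -29.6 148.9]
(array([564.40730309, -29.32695624, 148.71215932]), array([[ 8.53947978e-01,  1.66424559e-01, -4.93027095e-01],
       [ 1.44127896e-01, -9.86054190e-01, -8.32122795e-02],
       [-5.00000000e-01, -6.93889390e-18, -8.66025404e-01]]))
```

```bash
python3 -m jog '[0,0,-0.009,0,0,0, 0,0,-0.018,0,0,0, 0,0,-0.027,0,0,0, 0,0,-0.059,0,0,0, 0,0,-0.091,0,0,0, 0,0,-0.123,0,0,0, 0,0,-0.155,0,0,0, 0,0,-0.187,0,0,0]'
python3 -m jog '[0.014,0.03,-0.003,-0.003,-0.048,-0.009, 0.028,0.06,-0.006,-0.005,-0.095,-0.019, 0.043,0.09,-0.009,-0.008,-0.143,-0.028, 0.057,0.12,-0.012,-0.01,-0.19,-0.038, 0.071,0.149,-0.015,-0.013,-0.238,-0.047, 0.085,0.179,-0.018,-0.015,-0.286,-0.057, 0.099,0.209,-0.021,-0.018,-0.333,-0.067, 0.113,0.239,-0.024,-0.02,-0.381,-0.076]'
python3 -m jog '[0.01,0.031,-0.007,-0.003,-0.047,-0.01, 0.02,0.062,-0.014,-0.006,-0.095,-0.019, 0.03,0.093,-0.021,-0.008,-0.142,-0.029, 0.027,0.093,0,-0.008,-0.142,-0.029, 0.024,0.093,0.021,-0.008,-0.142,-0.029, 0.021,0.094,0.042,-0.008,-0.142,-0.029, 0.018,0.094,0.063,-0.008,-0.142,-0.029, 0.018,0.094,0.063,-0.008,-0.142,-0.029]'
python3 - <<'E'
from plan import *
s=r.sense();R=Ro.from_euler("xyz",s["tcp_rot"],degrees=True).as_matrix()
print("in nest",Rn(PSI).T@(s["tool_pos"]-N0), Ro.from_matrix((Rn(PSI)@F).T@R).as_rotvec())
p=r.snapshot("scene");cv2.imwrite("pics/s2.png",cv2.resize(p["pixels"][160:320,200:400,::-1],None,fx=3,fy=3))
E
```

```text
time: 6.3
tool_pos: [430.6, 296.4, 190.8]
tcp_rot: [-180.0, -0.0, 3.4]
ft_force: [0.6, 0.8, -6.4]
finger_gap: 59.0
grip_force: 67.1
time: 7.3
tool_pos: [558.7, 63.8, 213.8]
tcp_rot: [179.7, 21.9, 7.8]
ft_force: [0.7, -0.0, -5.2]
finger_gap: 59.4
grip_force: 67.3
time: 8.3
tool_pos: [563.0, -29.6, 147.2]
tcp_rot: [-179.9, 30.1, 9.6]
ft_force: [0.0, -0.2, -6.2]
finger_gap: 59.2
grip_force: 67.1
in nest [-4.99154297e-01  9.56069363e-04  8.29946537e+01] [ 0.00111729 -0.00261562 -0.00057946]
```

View pics/s2.png

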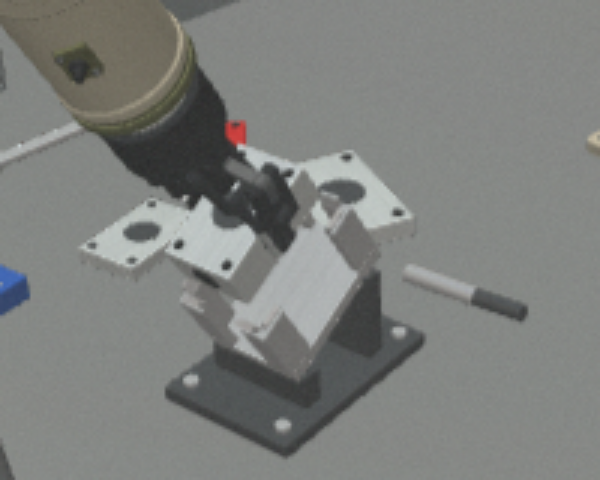

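The block is held square above the pocket mouth (crop ~(250,240)). I'll insert along tool z.

```bash
python3 -m jog '[0,0,0.01,0,0,0, 0,0,0.02,0,0,0, 0,0,0.028,0,0,0, 0,0,0.036,0,0,0, 0,0,0.044,0,0,0, 0,0,0.052,0,0,0]'
python3 -m jog '[0,0,0.005,0,0,0, 0,0,0.01,0,0,0, 0,0,0.015,0,0,0, 0,0,0.02,0,0,0, 0,0,0.023,0,0,0, 0,0,0.023,0,0,0]'
python3 - <<'E'
from plan import *
s=r.sense();R=Ro.from_euler("xyz",s["tcp_rot"],degrees=True).as_matrix()
print("in nest",Rn(PSI).T@(s["tool_pos"]-N0), Rn(PSI).T@s["ft_force"])
E
```

```text
time: 9.1
tool_pos: [538.3, -34.0, 103.1]
tcp_rot: [-180.0, 30.0, 9.6]
ft_force: [0.6, -0.7, -5.4]
finger_gap: 59.2
grip_force: 67.4
time: 9.85
tool_pos: [527.0, -35.9, 83.5]
tcp_rot: [-180.0, 30.0, 9.6]
ft_force: [0.3, 0.6, -6.0]
finger_gap: 59.0
grip_force: 67.4
in nest [-0.2401543  -0.22922805  9.51096885] [ 3.3339382   0.52885033 -5.05804291]
```

```bash
python3 -m jog '[0,0,0.002,0,0,0, 0,0,0.004,0,0,0, 0,0,0.005,0,0,0, 0,0,0.005,0,0,0]'
python3 -m jog '[0,0,0.0005,0,0,0, 0,0,0.001,0,0,0, 0,0,0.001,0,0,0]'
python3 -m jog '[0,0,0.0005,0,0,0, 0,0,0.001,0,0,0, 0,0,0.001,0,0,0]'
python3 - <<'E'
from plan import *
s=r.sense();R=Ro.from_euler("xyz",s["tcp_rot"],degrees=True).as_matrix()
print("in nest",Rn(PSI).T@(s["tool_pos"]-N0), Rn(PSI).T@s["ft_force"])
E
```

```text
time: 10.35
tool_pos: [524.7, -36.3, 79.3]
tcp_rot: [-180.0, 30.0, 9.6]
ft_force: [-0.1, 0.3, -6.4]
finger_gap: 58.9
grip_force: 67.4
time: 10.72
tool_pos: [524.3, -36.4, 78.4]
tcp_rot: [-180.0, 30.0, 9.6]
ft_force: [0.1, -0.5, -6.0]
finger_gap: 59.4
grip_force: 67.4
time: 11.1
tool_pos: [523.8, -36.5, 77.6]
tcp_rot: [-180.0, 30.0, 9.6]
ft_force: [0.4, 0.6, -6.2]
finger_gap: 59.1
grip_force: 67.4
in nest [-0.15920063 -0.29333065  2.82298467] [ 3.52983684  0.50635111 -5.09747047]
```

Not yet touching; continue in sub-mm steps.

```bash
for i in 1 2; do python3 -m jog '[0,0,0.0004,0,0,0, 0,0,0.0008,0,0,0, 0,0,0.0008,0,0,0]' | grep -E "pos|ft_f"; done
```

```text
tool_pos: [523.8, -36.5, 77.6]
ft_force: [1.4, 2.2, 1.0]
tool_pos: [523.8, -36.5, 77.5]
ft_force: [1.7, 3.3, 6.2]
```

Contact with the floor: seated. Release and retract.

```bash
python3 -m jog '[0,0,0,0,0,0, 0,0,0,0,0,0, 0,0,0,0,0,0, 0,0,0,0,0,0]' 0.75
python3 -m jog '[0,0,-0.015,0,0,0, 0,0,-0.035,0,0,0, 0,0,-0.06,0,0,0, 0,0,-0.09,0,0,0, 0,0,-0.12,0,0,0, 0,0,-0.15,0,0,0, 0,0,-0.15,0,0,0]'
python3 - <<'E'
from plan import *
import pickle
N=Rn(PSI)
p=r.snapshot("top");cv2.imwrite("pics/t2.png",p["pixels"][...,::-1])
w=cloud(p);q=(w-N0)@N
for z0,z1 in((28,44),(-5,8)):
    m=(abs(q[...,0])<50)&(abs(q[...,1])<34)&(q[...,2]>z0)&(q[...,2]<z1);k=q[m]
    if len(k)>50:print(z0,len(k),np.median(k[:,2]),k[:,:2].min(0),k[:,:2].max(0))
D=down(13.8)
plan([((540,-150,260),D,40),((502.8,-263.8,150),D,40),((502.8,-263.8,40),D,30),((502.8,-263.8,1),D,10)],ang=6)
E
```

```text
time: 12.35
tool_pos: [522.8, -36.7, 76.0]
tcp_rot: [-180.0, 30.0, 9.6]
ft_force: [-0.7, -0.1, 0.3]
finger_gap: 74.9
grip_force: 0.0
time: 13.22
tool_pos: [599.2, -24.0, 209.4]
tcp_rot: [179.9, 29.7, 9.6]
ft_force: [-0.1, -0.4, 0.0]
finger_gap: 75.0
grip_force: 0.0
jog: -0.016,0.019,-0.001,-0.003,0.087,-0.012, -0.031,0.038,-0.002,-0.006,0.173,-0.024, -0.047,0.057,-0.003,-0.009,0.26,-0.036, -0.063,0.076,-0.004,-0.012,0.347,-0.048, -0.078,0.095,-0.005,-0.016,0.433,-0.06, -0.094,0.115,-0.007,-0.019,0.52,-0.072, -0.093,0.136,0.018,-0.019,0.52,-0.072, -0.091,0.157,0.043,-0.019,0.52,-0.072
jog: -0.013,0.02,0.022,0,0,0, -0.026,0.041,0.044,0,0,0, -0.038,0.061,0.066,0,0,0, -0.038,0.061,0.093,0,0,0, -0.038,0.061,0.121,0,0,0, -0.038,0.061,0.148,0,0,0, -0.038,0.061,0.176,0,0,0, -0.038,0.061,0.185,0,0,0
jog: 0,0,0.01,0,0,0, 0,0,0.02,0,0,0, 0,0,0.03,0,0,0
19 rows; end [ 503.  -264.     0.6]
```

```bash
python3 -m jog '[-0.016,0.019,-0.001,-0.003,0.087,-0.012, -0.031,0.038,-0.002,-0.006,0.173,-0.024, -0.047,0.057,-0.003,-0.009,0.26,-0.036, -0.063,0.076,-0.004,-0.012,0.347,-0.048, -0.078,0.095,-0.005,-0.016,0.433,-0.06, -0.094,0.115,-0.007,-0.019,0.52,-0.072, -0.093,0.136,0.018,-0.019,0.52,-0.072, -0.091,0.157,0.043,-0.019,0.52,-0.072]' 1
python3 -m jog '[-0.013,0.02,0.022,0,0,0, -0.026,0.041,0.044,0,0,0, -0.038,0.061,0.066,0,0,0, -0.038,0.061,0.093,0,0,0, -0.038,0.061,0.121,0,0,0, -0.038,0.061,0.148,0,0,0, -0.038,0.061,0.176,0,0,0, -0.038,0.061,0.176,0,0,0]'
cat > chk.py <<'E'
from plan import *
N=Rn(PSI)
def check():
    for n in("scene","top"):
        p=r.snapshot(n);q=((cloud(p)-N0)@N)
        m=(abs(q[...,0])<48)&(abs(q[...,1])<30);k=q[m]
        h,e=np.histogram(k[:,2],np.arange(-6,90,4));print(n,[(int(a),int(b)) for a,b in zip(e,h) if b>15])
        zt=e[h.argmax()]+2;k=k[abs(k[:,2]-zt)<6];A=np.c_[k[:,:2],np.ones(len(k))];c=np.linalg.lstsq(A,k[:,2],rcond=None)[0];print(" top plane slopes,z",c.round(3))
        m=(abs(q[...,2]-c[2])<4)&(abs(q[...,0])<62)&(abs(q[...,1])<45);k=q[m]
        a=k[abs(k[:,1])<15,0];b=k[abs(k[:,0])<30,1];print(" x",np.percentile(a,[1,99]).round(1)," y",np.percentile(b,[1,99]).round(1))
    return
def here():
    s=r.sense();print("tcp in nest",(N.T@(s["tool_pos"]-N0)).round(2),"force",(N.T@s["ft_force"]).round(1))
E
python3 - <<'E'
from chk import *
check();D=down(13.8)
plan([((502.8,-263.8,1),D,10)])
E
```

```text
time: 14.28
tool_pos: [523.0, -196.3, 213.5]
tcp_rot: [-180.0, 0.2, 13.8]
ft_force: [0.2, 0.3, 0.3]
finger_gap: 85.3
grip_force: 0.0
time: 15.28
tool_pos: [498.1, -262.0, 34.8]
tcp_rot: [-179.7, 0.5, 13.8]
ft_force: [-0.9, -1.2, 0.6]
finger_gap: 85.8
grip_force: 0.0
scene [(6, 23), (10, 16), (14, 17), (18, 20), (22, 16), (26, 16), (30, 75), (34, 615), (38, 173)]
 top plane slopes,z [3.0000e-03 0.0000e+00 3.6431e+01]
 x [-48.   45.9]  y [-29.4  31.5]
top [(30, 85), (34, 696), (38, 38)]
 top plane slopes,z [3.0000e-03 4.0000e-03 3.5692e+01]
 x [-48.3  46.7]  y [-28.3  30.3]
jog: 0.001,0,0.009,0,0.001,0, 0.001,0,0.019,-0.001,0.002,0, 0.002,0,0.028,-0.001,0.003,0, 0.002,0.001,0.037,-0.001,0.004,0
4 rows; end [ 502.8 -264.2    1.4]
```

Block is seated flat (top at 36 mm, centred within 1 mm). Now the spacer.

```bash
python3 -m jog '[0.001,0,0.009,0,0,0, 0.001,0,0.019,-0.001,0.002,0, 0.002,0,0.028,-0.001,0.003,0, 0.002,0,0.032,-0.001,0.003,0, 0.002,0,0.032,-0.001,0.003,0]'
python3 -m jog '[0,0,0,0,0,0, 0,0,0,0,0,0, 0,0,0,0,0,0, 0,0,0,0,0,0, 0,0,0,0,0,0, 0,0,0,0,0,0]' -1 60
```

```text
time: 16.0
tool_pos: [502.7, -263.3, 5.8]
tcp_rot: [-180.0, 0.1, 13.8]
ft_force: [0.2, -0.1, -0.3]
finger_gap: 85.5
grip_force: 0.0
time: 16.75
tool_pos: [503.7, -264.1, 7.9]
tcp_rot: [179.9, -0.0, 13.8]
ft_force: [-2.6, 0.8, 8.6]
finger_gap: 56.2
grip_force: 61.8
```

Grip was too high (gap 56 mm, tool lifted). Reopen, go lower, regrip.

```bash
python3 -m jog '[0,0,0,0,0,0, 0,0,0,0,0,0, 0,0,0,0,0,0]' 1
python3 - <<'E'
from chk import *
w=cloud(r.snapshot("scene"))[222:256,220:272]
print(r.sense()["tool_pos"])
m=((w[...,2]>8)&(w[...,2]<20)).astype(np.uint8);nl,l,st,_=cv2.connectedComponentsWithStats(m);k=w[l==1+np.argmax(st[1:,4])]
print(fitrect(k),np.median(k[:,2]),len(k));plan([((502.8,-263.8,0.5),down(13.8),3)])
E
```

```text
time: 17.12
tool_pos: [503.0, -263.4, 6.3]
tcp_rot: [180.0, 0.0, 13.8]
ft_force: [0.1, 0.2, 0.5]
finger_gap: 85.6
grip_force: 0.0
[ 503.00289154 -263.42751744    6.250321  ]
(array([ 503.72, -261.93,   14.33]), np.float64(0.059)) 14.93363826127535 463
jog: 0,0,0.003,0,0,0, 0,0,0.006,0,0,0
2 rows; end [ 5.030e+02 -2.634e+02  3.000e-01]
```

```bash
python3 -m jog '[0,0,0.003,0,0,0, 0,0,0.006,0,0,0, 0,0,0.006,0,0,0]'
python3 -m jog '[0,0,0,0,0,0, 0,0,0,0,0,0, 0,0,0,0,0,0, 0,0,0,0,0,0, 0,0,0,0,0,0, 0,0,0,0,0,0]' -1 60
```

```text
time: 17.55
tool_pos: [502.7, -263.3, -0.2]
tcp_rot: [-180.0, 0.0, 13.8]
ft_force: [0.4, -0.2, 0.5]
finger_gap: 85.1
grip_force: 0.0
time: 18.3
tool_pos: [503.6, -263.8, 1.1]
tcp_rot: [179.9, -0.0, 13.8]
ft_force: [-0.7, -0.4, 5.2]
finger_gap: 58.0
grip_force: 65.2
```

```bash
python3 -m jog '[0,0,-0.005,0,0,0, 0,0,-0.01,0,0,0, 0,0,-0.02,0,0,0, 0,0,-0.035,0,0,0, 0,0,-0.055,0,0,0, 0,0,-0.08,0,0,0, 0,0,-0.08,0,0,0]'
python3 - <<'E'
from chk import *
s=r.sense();R=Ro.from_euler("xyz",s["tcp_rot"],degrees=True).as_matrix();print(s["tool_pos"])
p=r.snapshot("scene")
cv2.imwrite("pics/s3.png",cv2.resize(p["pixels"][140:290,160:360,::-1],None,fx=4,fy=4))
w=cloud(p);q=((w-s["tool_pos"])@R)[150:260,180:300].reshape(-1,3)
k=q[(abs(q[:,0])<56)&(abs(q[:,1])<40)&(abs(q[:,2])<30)];h,e=np.histogram(k[:,2],np.arange(-30,31,3));print([(int(a),int(b)) for a,b in zip(e,h)])
k=k[(abs(k[:,2]-(e[h.argmax()]+1.5))<5)];A=np.c_[k[:,:2],np.ones(len(k))];print(np.linalg.lstsq(A,k[:,2],rcond=None)[0],k.min(0),k.max(0))
E
```

```text
time: 19.18
tool_pos: [505.3, -264.9, 84.2]
tcp_rot: [179.7, -0.2, 13.8]
ft_force: [-0.4, 0.5, -2.6]
finger_gap: 57.9
grip_force: 64.7
[ 505.31700912 -264.88419852   84.22007473]
[(-30, 18), (-27, 14), (-24, 16), (-21, 13), (-18, 107), (-15, 257), (-12, 63), (-9, 52), (-6, 32), (-3, 26), (0, 5), (3, 0), (6, 0), (9, 0), (12, 0), (15, 0), (18, 0), (21, 0), (24, 0), (27, 0)]
[ 3.62110900e-03 -1.69028905e-02 -1.38155298e+01] [-49.72373899 -38.03557019 -18.37987801] [50.44154185 35.31472043 -8.60094309]
```

View pics/s3.png

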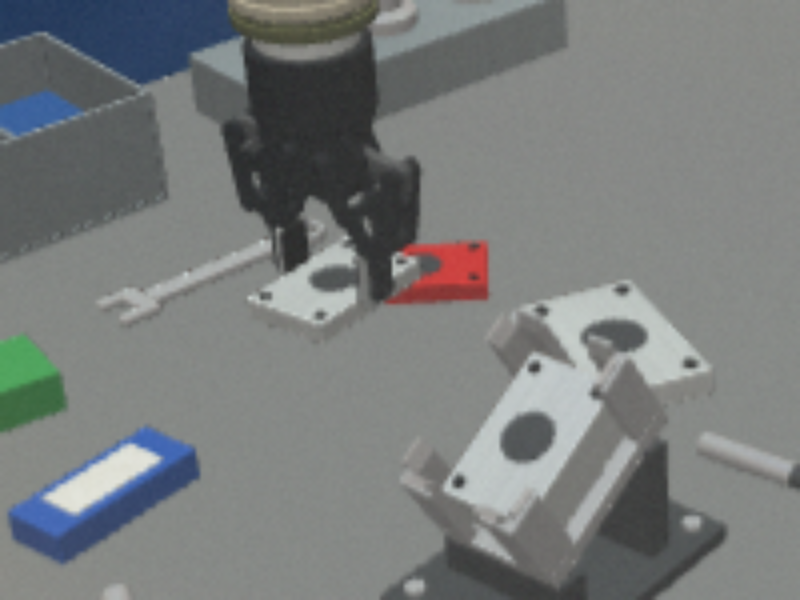

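The spacer is held level (crop ~(335,280)), and the block sits square in the nest (530,430). Carry the spacer over.

Run:
```python
from chk import *
D=down(13.8)
plan([((505,-264.5,190),D,30),(*nest(0,0,170),32),(*nest(0,0,80),20)],ang=5)
```

```text
jog: 0,0,-0.027,0.001,-0.001,0, 0,0,-0.054,0.002,-0.001,0, 0.001,0.001,-0.081,0.002,-0.002,0, 0.001,0.001,-0.108,0.003,-0.002,0, 0.018,-0.023,-0.111,0.005,-0.06,0.008, 0.036,-0.046,-0.115,0.007,-0.119,0.016, 0.053,-0.07,-0.119,0.009,-0.177,0.024, 0.07,-0.093,-0.122,0.012,-0.235,0.032
jog: 0.016,-0.024,-0.007,0.002,-0.058,0.008, 0.031,-0.048,-0.015,0.004,-0.116,0.016, 0.046,-0.072,-0.022,0.006,-0.174,0.024, 0.062,-0.096,-0.029,0.008,-0.233,0.032, 0.077,-0.12,-0.036,0.01,-0.291,0.04, 0.072,-0.12,-0.019,0.01,-0.291,0.04, 0.067,-0.121,-0.002,0.01,-0.291,0.04, 0.061,-0.121,0.016,0.01,-0.291,0.04
jog: 0,0,0.017,0,0,0, 0,0,0.035,0,0,0
18 rows; end [561.9 -29.8 144.9]
```

```bash
python3 -m jog '[0,0,-0.027,0,0,0, 0,0,-0.054,0.001,-0.001,0, 0.001,0.001,-0.081,0.002,-0.002,0, 0.001,0.001,-0.108,0.003,-0.002,0, 0.018,-0.023,-0.111,0.005,-0.06,0.008, 0.036,-0.046,-0.115,0.007,-0.119,0.016, 0.053,-0.07,-0.119,0.009,-0.177,0.024, 0.07,-0.093,-0.122,0.012,-0.235,0.032]'
python3 -m jog '[0.016,-0.024,-0.007,0.002,-0.058,0.008, 0.031,-0.048,-0.015,0.004,-0.116,0.016, 0.046,-0.072,-0.022,0.006,-0.174,0.024, 0.062,-0.096,-0.029,0.008,-0.233,0.032, 0.077,-0.12,-0.036,0.01,-0.291,0.04, 0.072,-0.12,-0.019,0.01,-0.291,0.04, 0.067,-0.121,-0.002,0.01,-0.291,0.04, 0.061,-0.121,0.016,0.01,-0.291,0.04]'
python3 -m jog '[0,0,0.015,0,0,0, 0,0,0.03,0,0,0, 0,0,0.03,0,0,0]'
python3 - <<'E'
from chk import *
here();plan([(*nest(0,0,45),10)])
E
```

```text
time: 20.23
tool_pos: [548.8, -155.4, 201.4]
tcp_rot: [-179.5, 13.7, 12.0]
ft_force: [0.1, 0.3, -2.2]
finger_gap: 57.9
grip_force: 65.3
time: 21.22
tool_pos: [577.7, -26.1, 171.3]
tcp_rot: [-179.8, 30.3, 9.7]
ft_force: [-0.5, -0.0, -1.9]
finger_gap: 58.0
grip_force: 65.3
time: 21.6
tool_pos: [561.9, -28.7, 145.3]
tcp_rot: [-179.8, 30.4, 9.7]
ft_force: [-0.6, -0.7, -2.4]
finger_gap: 58.0
grip_force: 65.2
tcp in nest [-0.38  1.01 80.84] force [ 0.6 -0.6 -2.5]
jog: 0,0,0.009,-0.001,0.002,0, 0,0.001,0.018,-0.001,0.004,0.001, 0,0.001,0.027,-0.002,0.005,0.001, 0.001,0.001,0.036,-0.003,0.007,0.002
4 rows; end [544.9 -32.5 113.7]
```

```bash
python3 -m jog '[0,0,0.009,-0.001,0.002,0, 0,0.001,0.018,-0.001,0.004,0.001, 0,0.001,0.027,-0.002,0.005,0.001, 0.001,0.001,0.035,-0.003,0.007,0.002, 0.001,0.001,0.035,-0.003,0.007,0.002]'
python3 -m jog '[0,0,0.002,0,0,0, 0,0,0.004,0,0,0, 0,0,0.006,0,0,0, 0,0,0.006,0,0,0]'
python3 -c "from chk import *;here()"
```

```text
time: 22.22
tool_pos: [546.3, -32.4, 116.0]
tcp_rot: [179.9, 29.9, 9.5]
ft_force: [-0.4, -0.0, -2.1]
finger_gap: 58.1
grip_force: 65.3
time: 22.72
tool_pos: [544.0, -33.0, 111.5]
tcp_rot: [179.9, 29.8, 9.5]
ft_force: [-0.4, -0.7, -1.6]
finger_gap: 58.0
grip_force: 65.3
tcp in nest [ 0.7  -0.2  42.41] force [ 0.4 -0.6 -1.7]
```

```bash
for i in 1 2 3 4; do python3 -m jog '[0,0,0.0005,0,0,0, 0,0,0.001,0,0,0, 0,0,0.001,0,0,0]' | grep -E "ft_f"; python3 -c "from chk import *;here()"; done
```

```text
ft_force: [-0.7, 0.0, -1.5]
tcp in nest [ 0.73 -0.22 41.51] force [ 0.1  0.2 -1.6]
ft_force: [1.0, 0.7, -2.4]
tcp in nest [ 0.7  -0.22 40.49] force [ 2.2  0.5 -1.6]
ft_force: [0.4, 0.4, -2.0]
tcp in nest [ 0.71 -0.22 39.47] force [ 1.4  0.4 -1.5]
ft_force: [0.1, 0.2, -2.7]
tcp in nest [ 0.72 -0.21 38.51] force [ 1.4  0.2 -2.3]
```

```bash
for i in 1 2 3; do python3 -m jog '[0,0,0.0004,0,0,0, 0,0,0.0008,0,0,0, 0,0,0.0008,0,0,0]' >/dev/null; python3 -c "from chk import *;here()"; done
```

```text
tcp in nest [ 0.73 -0.25 37.69] force [ 1.3 -0.3 -0.8]
tcp in nest [ 0.8  -0.27 37.29] force [1.7 0.2 0.6]
tcp in nest [ 0.8  -0.24 37.24] force [0.1 1.  5.4]
```

Contact at the expected height. Release, retract.

```bash
python3 -m jog '[0,0,0,0,0,0, 0,0,0,0,0,0, 0,0,0,0,0,0, 0,0,0,0,0,0]' 0.75
python3 -m jog '[0,0,-0.015,0,0,0, 0,0,-0.035,0,0,0, 0,0,-0.06,0,0,0, 0,0,-0.09,0,0,0, 0,0,-0.12,0,0,0, 0,0,-0.12,0,0,0]'
python3 - <<'E'
from chk import *
D=down(-1.3)
plan([((570,110,250),D,40),((604.4,289.8,170),D,40),((604.4,289.8,60),D,30)],ang=6)
E
```

```text
time: 25.85
tool_pos: [540.9, -33.5, 105.9]
tcp_rot: [179.9, 29.8, 9.5]
ft_force: [0.4, -0.2, -0.5]
finger_gap: 74.6
grip_force: 0.0
time: 26.6
tool_pos: [602.0, -23.3, 213.6]
tcp_rot: [179.8, 29.4, 9.5]
ft_force: [-0.0, -0.2, -0.8]
finger_gap: 74.6
grip_force: 0.0
jog: -0.004,-0.023,-0.005,0.009,0.085,0.031, -0.009,-0.046,-0.009,0.017,0.171,0.062, -0.013,-0.068,-0.014,0.026,0.256,0.092, -0.017,-0.091,-0.018,0.034,0.341,0.123, -0.022,-0.114,-0.023,0.043,0.426,0.154, -0.026,-0.137,-0.027,0.051,0.512,0.185, -0.007,-0.171,-0.02,0.051,0.512,0.185, 0.012,-0.205,-0.012,0.051,0.512,0.185
jog: 0.006,-0.036,0.016,0,0,0, 0.012,-0.073,0.032,0,0,0, 0.018,-0.109,0.048,0,0,0, 0.018,-0.109,0.075,0,0,0, 0.018,-0.109,0.103,0,0,0, 0.018,-0.109,0.13,0,0,0, 0.018,-0.109,0.158,0,0,0
15 rows; end [604.5 290.1  59.5]
```

```bash
python3 -m jog '[-0.004,-0.023,-0.005,0.009,0.085,0.031, -0.009,-0.046,-0.009,0.017,0.171,0.062, -0.013,-0.068,-0.014,0.026,0.256,0.092, -0.017,-0.091,-0.018,0.034,0.341,0.123, -0.022,-0.114,-0.023,0.043,0.426,0.154, -0.026,-0.137,-0.027,0.051,0.512,0.185, -0.007,-0.171,-0.02,0.051,0.512,0.185, 0.012,-0.205,-0.012,0.051,0.512,0.185]' 1
python3 -m jog '[0.006,-0.036,0.016,0,0,0, 0.012,-0.073,0.032,0,0,0, 0.018,-0.109,0.048,0,0,0, 0.018,-0.109,0.075,0,0,0, 0.018,-0.109,0.103,0,0,0, 0.018,-0.109,0.13,0,0,0, 0.018,-0.109,0.158,0,0,0, 0.018,-0.109,0.158,0,0,0]'
python3 - <<'E'
from chk import *
check()
plan([((604.4,289.8,8),down(-1.3),10)])
E
```

```text
time: 27.6
tool_pos: [581.4, 182.2, 214.4]
tcp_rot: [-180.0, 0.3, -1.3]
ft_force: [0.3, -0.1, -1.3]
finger_gap: 85.4
grip_force: 0.0
time: 28.6
tool_pos: [598.4, 288.8, 52.5]
tcp_rot: [179.8, 0.7, -1.3]
ft_force: [-0.5, 0.4, -0.0]
finger_gap: 85.5
grip_force: 0.0
scene [(14, 18), (22, 16), (30, 18), (34, 16), (42, 20), (46, 362), (50, 563), (54, 23)]
 top plane slopes,z [1.0000e-03 4.0000e-03 5.0525e+01]
 x [-47.1  47.4]  y [-29.   31.7]
top [(30, 16), (34, 21), (42, 24), (46, 506), (50, 360)]
 top plane slopes,z [1.0000e-02 1.0000e-03 4.9588e+01]
 x [-47.3  48.7]  y [-28.4  30.4]
jog: 0.001,0,0.01,0,0.001,0, 0.001,0,0.019,0,0.003,0, 0.002,0,0.029,0,0.004,0, 0.003,0,0.039,0,0.005,0, 0.004,0,0.048,0,0.007,0
5 rows; end [604.8 289.7   8.4]
```

Spacer seated (top at 50 mm). Now grip the cap by its disc at TCP z≈12.

```bash
python3 -m jog '[0.001,0,0.01,0,0.001,0, 0.001,0,0.019,0,0.003,0, 0.002,0,0.029,0,0.004,0, 0.003,0,0.037,0,0.005,0, 0.004,0,0.044,0,0.007,0, 0.004,0,0.044,0,0.007,0, 0.004,0,0.044,0,0.007,0]'
python3 -m jog '[0,0,0,0,0,0, 0,0,0,0,0,0, 0,0,0,0,0,0, 0,0,0,0,0,0, 0,0,0,0,0,0, 0,0,0,0,0,0, 0,0,0,0,0,0]' -1 60
```

```text
time: 29.58
tool_pos: [605.3, 289.9, 12.5]
tcp_rot: [180.0, -0.1, -1.3]
ft_force: [0.4, 0.6, -0.3]
finger_gap: 85.4
grip_force: 0.0
time: 30.45
tool_pos: [605.8, 290.1, 13.3]
tcp_rot: [-180.0, -0.1, -1.3]
ft_force: [0.1, -0.4, 6.3]
finger_gap: 48.4
grip_force: 63.1
```

```bash
python3 -m jog '[0,0,-0.005,0,0,0, 0,0,-0.01,0,0,0, 0,0,-0.02,0,0,0, 0,0,-0.04,0,0,0, 0,0,-0.065,0,0,0, 0,0,-0.09,0,0,0, 0,0,-0.09,0,0,0, 0,0,-0.09,0,0,0]'
python3 - <<'E'
from chk import *
s=r.sense();R=Ro.from_euler("xyz",s["tcp_rot"],degrees=True).as_matrix();print(s["tool_pos"])
p=r.snapshot("scene")
w=cloud(p);q=((w-s["tool_pos"])@R)[:420].reshape(-1,3)
k=q[(abs(q[:,0])<60)&(abs(q[:,1])<42)&(abs(q[:,2])<30)];h,e=np.histogram(k[:,2],np.arange(-30,31,3));print([(int(a),int(b)) for a,b in zip(e,h)])
k=q[(abs(q[:,0])<60)&(abs(q[:,1])<42)&(abs(q[:,2]-3)<5)];A=np.c_[k[:,:2],np.ones(len(k))];print(np.linalg.lstsq(A,k[:,2],rcond=None)[0]);print(fitrect(k))
u,v=[int(x) for x in cv2.projectPoints(s["tool_pos"],p["rvec"],p["tvec"],p["K"],None)[0].ravel()]
cv2.imwrite("pics/s4.png",cv2.resize(p["pixels"][v-75:v+75,u-90:u+90,::-1],None,fx=4,fy=4))
plan([((604.4,289.8,190),down(-1.3),32),(*nest(0,0,180),35),(*nest(0,0,100),20)],ang=5)
E
```

```text
time: 31.45
tool_pos: [604.8, 289.8, 102.0]
tcp_rot: [180.0, -0.1, -1.3]
ft_force: [-0.3, 0.4, -3.2]
finger_gap: 47.9
grip_force: 62.3
[604.81449172 289.78473    101.99357144]
[(-30, 26), (-27, 34), (-24, 53), (-21, 310), (-18, 82), (-15, 42), (-12, 39), (-9, 40), (-6, 24), (-3, 35), (0, 353), (3, 267), (6, 76), (9, 56), (12, 11), (15, 0), (18, 0), (21, 0), (24, 0), (27, 0)]
[ 2.06853710e-03 -1.44670667e-02  2.79692908e+00]
(array([-0.69, -1.05, -0.1 ]), np.float64(0.017))
jog: 0,0,-0.03,0,0,0, 0,0,-0.059,0.001,0,0, 0,0,-0.089,0.001,0,0, 0.002,0.034,-0.093,-0.005,-0.058,-0.021, 0.003,0.069,-0.098,-0.01,-0.116,-0.042, 0.005,0.104,-0.102,-0.016,-0.174,-0.062, 0.006,0.138,-0.107,-0.021,-0.232,-0.083, 0.008,0.173,-0.112,-0.027,-0.289,-0.103
jog: -0.003,0.034,-0.003,-0.005,-0.058,-0.021, -0.006,0.069,-0.006,-0.011,-0.116,-0.042, -0.01,0.103,-0.01,-0.016,-0.174,-0.062, -0.013,0.138,-0.013,-0.022,-0.232,-0.083, -0.017,0.139,0.007,-0.022,-0.232,-0.083, -0.022,0.139,0.026,-0.022,-0.232,-0.083, -0.027,0.14,0.045,-0.022,-0.232,-0.083, -0.031,0.14,0.065,-0.022,-0.232,-0.083
16 rows; end [571.8 -27.6 161.6]
```

View pics/s4.png

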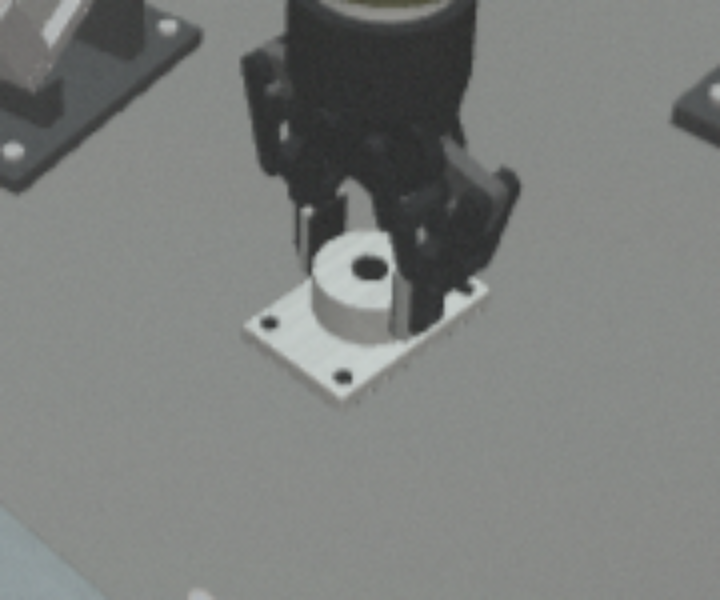

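The cap is gripped by its disc (crop ~(365,285)), level and square with the tool. Carry it to the nest.

```bash
python3 -m jog '[0,0,-0.03,0,0,0, 0,0,-0.059,0.001,0,0, 0,0,-0.089,0.001,0,0, 0.002,0.034,-0.093,-0.005,-0.058,-0.021, 0.003,0.069,-0.098,-0.01,-0.116,-0.042, 0.005,0.104,-0.102,-0.016,-0.174,-0.062, 0.006,0.138,-0.107,-0.021,-0.232,-0.083, 0.008,0.173,-0.112,-0.027,-0.289,-0.103]'
python3 -m jog '[-0.003,0.034,-0.003,-0.005,-0.058,-0.021, -0.006,0.069,-0.006,-0.011,-0.116,-0.042, -0.01,0.103,-0.01,-0.016,-0.174,-0.062, -0.013,0.138,-0.013,-0.022,-0.232,-0.083, -0.017,0.139,0.007,-0.022,-0.232,-0.083, -0.022,0.139,0.026,-0.022,-0.232,-0.083, -0.027,0.14,0.045,-0.022,-0.232,-0.083, -0.027,0.14,0.045,-0.022,-0.232,-0.083]'
python3 - <<'E'
from chk import *
here();plan([(*nest(0,0,70),8)])
E
```

```text
time: 32.5
tool_pos: [608.3, 115.6, 212.8]
tcp_rot: [179.3, 16.8, 4.6]
ft_force: [1.1, -0.6, -3.8]
finger_gap: 48.1
grip_force: 62.7
time: 33.5
tool_pos: [580.2, -26.4, 177.7]
tcp_rot: [-179.9, 30.2, 9.6]
ft_force: [-0.5, 0.3, -3.6]
finger_gap: 47.7
grip_force: 62.8
tcp in nest [ -0.6    0.28 118.1 ] force [ 1.4  0.4 -3.4]
jog: 0,0,0.007,0,0,0, 0,0,0.014,0,0.001,0, 0,0,0.021,-0.001,0.001,0, 0,0,0.027,-0.001,0.002,0, 0.001,0,0.034,-0.001,0.002,0.001, 0.001,0,0.041,-0.001,0.003,0.001, 0.001,0,0.048,-0.002,0.003,0.001
7 rows; end [557.2 -30.2 135.7]
```

```bash
python3 -m jog '[0,0,0.007,0,0,0, 0,0,0.014,0,0.001,0, 0,0,0.021,-0.001,0.001,0, 0,0,0.027,-0.001,0.002,0, 0.001,0,0.034,-0.001,0.002,0, 0.001,0,0.041,-0.001,0.003,0, 0.001,0,0.046,-0.001,0.003,0, 0.001,0,0.046,-0.001,0.003,0]'
for i in 1 2 3 4; do python3 -c "from chk import *;here()"; python3 -m jog '[0,0,0.0005,0,0,0, 0,0,0.001,0,0,0, 0,0,0.001,0,0,0]' >/dev/null; done; python3 -c "from chk import *;here()"
```

```text
time: 34.5
tool_pos: [559.8, -30.0, 139.7]
tcp_rot: [180.0, 29.8, 9.6]
ft_force: [-0.4, -0.3, -2.7]
finger_gap: 47.8
grip_force: 62.8
tcp in nest [4.500e-01 7.000e-02 7.488e+01] force [ 1.  -0.2 -2.6]
tcp in nest [ 6.200e-01 -1.000e-02  7.464e+01] force [ 1.1 -0.2 -2.4]
tcp in nest [5.900e-01 3.000e-02 7.339e+01] force [ 1.9  0.4 -2.4]
tcp in nest [5.900e-01 4.000e-02 7.236e+01] force [ 1.  -1.1 -2.5]
tcp in nest [ 0.6   0.   71.37] force [ 1.8 -0.3 -2.7]
```

```bash
python3 -m jog '[0,0,0.002,0,0,0, 0,0,0.004,0,0,0, 0,0,0.006,0,0,0, 0,0,0.006,0,0,0]' >/dev/null
for i in 1 2 3 ; do python3 -c "from chk import *;here()"; python3 -m jog '[0,0,0.0004,0,0,0, 0,0,0.0008,0,0,0, 0,0,0.0008,0,0,0]' >/dev/null; done; python3 -c "from chk import *;here()"
```

```text
tcp in nest [5.700e-01 3.000e-02 6.516e+01] force [ 1.2  0.3 -3. ]
tcp in nest [ 0.64 -0.   64.66] force [ 1.6 -0.2 -2.5]
tcp in nest [ 0.64 -0.   63.81] force [ 0.4 -0.5 -2.8]
tcp in nest [7.700e-01 1.000e-02 6.337e+01] force [ 2.9  0.5 -0.4]
```

```bash
python3 -m jog '[0,0,0.0004,0,0,0, 0,0,0.0008,0,0,0, 0,0,0.0008,0,0,0]' >/dev/null;  python3 -c "from chk import *;here()"; python3 -m jog '[0,0,0.0003,0,0,0, 0,0,0.0003,0,0,0]' >/dev/null;  python3 -c "from chk import *;here()"
```

```text
tcp in nest [ 7.900e-01 -4.000e-02  6.334e+01] force [1.5 1.2 6.6]
tcp in nest [ 7.800e-01 -1.000e-02  6.333e+01] force [-0.7  0.8  8.2]
```

Firm contact at the expected height; release, retract and check.

```bash
python3 -m jog '[0,0,0,0,0,0, 0,0,0,0,0,0, 0,0,0,0,0,0, 0,0,0,0,0,0]' 0.6
python3 -m jog '[0,0,-0.012,0,0,0, 0,0,-0.03,0,0,0, 0,0,-0.055,0,0,0, 0,0,-0.085,0,0,0, 0,0,-0.11,0,0,0, 0.04,-0.04,-0.11,0,0.1,0, 0.06,-0.08,-0.11,0,0.2,0, 0.06,-0.12,-0.11,0,0.3,0]'
python3 -m jog '[0,-0.05,0,0,0,0, 0,-0.1,0,0,0,0, 0,-0.15,0,0,0,0, 0,-0.15,0,0,0,0, 0,-0.15,0,0,0,0]'
python3 - <<'E'
from chk import *
for n in("scene","top"):
    p=r.snapshot(n);q=((cloud(p)-N0)@N)
    for a,b in((56,64),(78,86)):
        m=(q[...,2]>a)&(q[...,2]<b)&(abs(q[...,0])<(49 if a<60 else 30))&(abs(q[...,1])<31);k=q[m];A=np.c_[k[:,:2],np.ones(len(k))]
        print(n,a,len(k),np.linalg.lstsq(A,k[:,2],rcond=None)[0].round(3),np.percentile(k[:,:2],[2,98],axis=0).round(1).tolist())
    cv2.imwrite(f"pics/end_{n}.png",cv2.resize(p["pixels"][150:310,200:400,::-1],None,fx=3,fy=3))
print(r.sense()["tool_pos"])
E
```

```text
time: 38.75
tool_pos: [553.4, -31.2, 128.2]
tcp_rot: [180.0, 29.7, 9.6]
ft_force: [-0.1, -0.0, -0.3]
finger_gap: 68.3
grip_force: 0.0
time: 39.75
tool_pos: [639.4, 106.5, 193.6]
tcp_rot: [-180.0, 12.4, 9.6]
ft_force: [0.0, 0.3, -0.0]
finger_gap: 68.4
grip_force: 0.0
time: 40.38
tool_pos: [613.9, 252.8, 194.6]
tcp_rot: [179.9, 12.5, 9.6]
ft_force: [0.2, -0.4, 0.8]
finger_gap: 68.4
grip_force: 0.0
scene 56 588 [-4.0000e-03 -3.0000e-03  6.0297e+01] [[-47.5, -27.9], [46.4, 30.5]]
scene 78 350 [-1.0000e-03 -1.7000e-02  8.2492e+01] [[-22.8, -20.2], [20.9, 25.4]]
top 56 496 [4.0000e-03 1.0000e-03 5.9815e+01] [[-48.1, -28.2], [46.5, 30.3]]
top 78 331 [-2.0000e-03  1.0000e-03  8.1665e+01] [[-23.3, -20.8], [22.8, 23.6]]
[614.15443813 251.78210738 194.41134063]
```

View pics/end_scene.png

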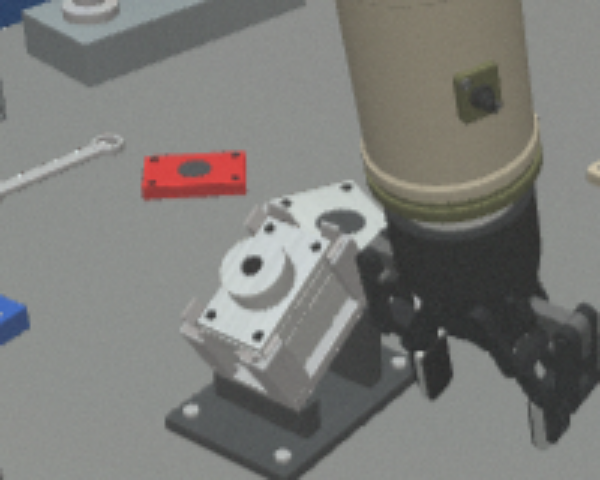

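The cap lies flat with its disc out (crop ~(255,275)): plate top at 60 mm, disc top at 82 mm, and the gripper is clear.

```bash
python3 -c "from bench import r;print(r.hand_in())"
```

```text
the job is handed in; nothing more can be done
None
```

The block, spacer and cap are stacked in the right nest, released, and handed in at about 41 s; the last pictures show the cap flat, disc outward and within about 1 mm of centre, but hand-in returned no verdict.

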